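# Lock the bench swivel with its index pin

## Robot

A 7-joint arm with a two-finger parallel gripper is mounted at the origin on the work surface. World frame = base frame: x ahead of the robot, y to its left, z up, the work surface at z = 0. Lengths are in m, angles in degrees, forces in N, time in s.
With the tool pointing down it reaches from about 0.425 to 0.875 m from the base axis. Payload 4.7 kg.
Tool frame: the origin (TCP) lies midway between the tips of the shut fingers; the grasp point (between the pads) lies 19 mm behind it; z points along the fingers, x is the direction in which the jaws open and shut, and the axes are right-handed (so a half turn about z gives the same grasp; the last joint's range is limited). The gripper opens to 87 mm and grips with 3 to 60 N. Pads are 19 mm wide; open, the fingers measure 117 mm over their backs; the gripper's body (75 mm by 190 mm) begins 51 mm behind the grasp point.
Start: joints at [77.584, 18.392, -4.016, 83.108, 1.295, 78.541, -3.26], TCP at [0.149, -0.633, 0.223] pointing down, gripper open.
Joint ranges: [-163.93, 163.93], [-17.29, 119.83], [-79.2, 71.16], [3.27, 140.29], [-89.18, 269.18], [5.43, 117.66], [-154.24, 154.24]. Speed limits (degrees/s): [147.25, 147.25, 180, 180, 180, 180, 180].

## Interface

Orientations are given as [roll, pitch, yaw] about the fixed x, y, z axes, in that order (R = Rz(yaw) Ry(pitch) Rx(roll)).
In Python, from cell import env gives the robot as it stands.
- The arm moves only by the tool carry_out, never from a script. Its argument "plan" is a list of rows, each an object with "grip": the closure, from 0 (fully open) to 1 (shut); "dp": the shift along the tool's x, y, z in m, a list of three; "rotation": the turn, a rotation vector about the tool's x, y, z in degrees, a list of three. In form: [{"grip": grip, "dp": [dx, dy, dz], "rotation": [wx, wy, wz]}, ...]. A call has 1 to 8 rows; each row shifts and turns the pose as measured when the row begins, along the tool's axes as they then stand; what a row does not reach is not made up. A row lasts 1/12 s, in which the tool goes at most 41.7 mm and 7.16 degrees, less where a joint would pass 70% of its speed; a pose out of reach is approached as far as the arm can. A call is refused whole if a number of a shift passes 0.0417 or a number of a turn 7.16, either way. A call with a gripper value outside its range is refused whole. The fingers move at their own pace and stop on an object; "force" is the grip in N (left out, the last holds). Time passes only in rows, so rows that do not move let the fingers close. It gives the time, the measured TCP pose, the force and the opening at its end, in the units of the state.
- env.get_obs(): the state, without advancing time (a new reading comes with each control period).
- env.read_camera(name): name is "scene" or "side" or "wrist"; returns the picture (480x640x3 uint8, red, green, blue); there is no depth.
- env.camera_params(name): a dict with "fx", "fy", "cx", "cy" (pixels), "R" (3x3) and "t" (3): a world point X has camera coordinates R X + t. Camera axes: x right, y down, z forward; pixel columns grow to the right and rows downward; lengths in m; the calibration is good to about 2 mm. A picture is of the moment at which its call begins: read the wrist's pose just before it. camera_params takes no time and is no camera call; for the wrist camera it gives the pose at the moment of the call.
- env.sign_off(): hands the job in, once; it reports no verdict.
The state is a dict: "time_s": time; "qpos": joint angles; "joint_velocities": joint speeds; "effort": joint torques, N m; "tool_pos": TCP position; "tool_rot": TCP orientation; "force": force on the tool from outside, world axes, zero at the start; "wrist_torque": the same for the moment, N m; "grip_width": finger opening in m.
Only numpy, scipy, OpenCV 4.12 (cv2) and the standard library are available. Lean on these libraries where they do the work, as an engineer would, in place of code of your own. Each camera call takes 0.05 s, during which the arm holds its last target. There are 200 camera calls.

## Task

Lock the green bench swivel in the bindery: turn its loose steel collar until the hole in the collar's ear stands over the hole in the green base, then take the long-shanked steel pin out of the wooden rack (not the short one, nor the wooden-handled tool) and pass it down through both holes until its flange rests flat on the ear. Let go and leave the pin standing there.

Things in the scene. Friction and masses are not known exactly. Their poses are not given: they have to be found in the camera images.
- collar_bar (a point): Upright steel grip bar across the collar, 60 mm long (x), 14 thick (y), 45 tall. Point: on the collar's vertical turning axis, 24 mm above the collar's flat top, 21 below the bar's top. x points to the ear's hole. The collar turns with light friction (0.06 N m), stays where left, cannot lift out. At the start the ear is 30 to 75 degrees counter-clockwise (from above) of the base's hole.
- collar_hole (a point): Hole in the collar's ear: round, 26 mm wide, right through the ear, which is 46 mm wide and 10 thick with its flat top level with the collar's top, 66 mm above the bench. Point: centre of the hole at the ear's top, 85 mm from the turning axis; it moves with the collar.
- base_hole (a point): Hole in the green cast base, which is fixed to the bench: vertical, round, 26 mm wide, 55 deep (down to the bench), in the arm that sticks out of the round base. Point: centre of the hole's mouth, 55 mm above the bench, 85 mm from the turning axis; the ear passes 1 mm above it. x points away from the turning axis.
- pin_grip (a point): Long steel pin upright in one of 3 holes, 25 mm deep, of a wooden rack (holes 70 apart). Shank 12 mm wide, 60 long, tip tapered; flange 44 wide, 6 thick; dark round grip 24 wide, 40 tall; 0.2 kg. Point: grip centre, 26 above the flange's underside, 86 above the tip; z up, x along the row at the start (finger room on the y sides). Beside it: same head with 28 mm shank; brass tool, wooden handle.
There are look-alikes about, which are no part of the job. Leave any blue, orange or pink look-alike of the part that bears pin_grip alone.

How it is judged:
By the outcome, as a careful person would: the job done as asked, in the order asked, and still so for the second after the job is handed in, with the robot touching nothing.
It also fails if it takes over 54 s, if anything falls off the work surface, if the arm or the gripper's body presses on something with over 40 N, if the wrist force passes 120 N, or if a joint passes its speed limit or range.

## Working session

There is one attempt and no reset: what is moved stays moved. The work goes in short steps, Python scripts to look and compute and a tool call to move; the robot and the scene stay as the last step left them, time stands still between calls to the robot, and variables do not carry over. Pictures are saved under pics/ and viewed, about 8 in all and at most 12, crops included, and the job is handed in when it is done.

Besides the shell and the picture viewer there is one more tool, called after "Call:" as a command line: name --argument value ..., lists and objects as JSON in quotes. carry_out: Moves the arm, as the interface text tells. Its arguments: {"type":"object","properties":{"plan":{"type":"array","items":{"type":"object","properties":{"grip":{"type":"number"},"dp":{"type":"array","items":{"type":"number"}},"rotation":{"type":"array","items":{"type":"number"}}}}},"force":{"type":"number"}},"required":["plan"]}

```bash
ls; mkdir -p pics; python3 - <<'E'
from cell import env
import cv2,numpy as np
print(env.get_obs())
for n in("scene","side"):
    im=env.read_camera(n); cv2.imwrite(f"pics/{n}0.png",im[:,:,::-1]); p=env.camera_params(n); print(n,p)
im=env.read_camera("wrist"); cv2.imwrite("pics/wrist0.png",im[:,:,::-1]);print(env.camera_params("wrist"))
E
```

```text
pics
{'time_s': 0.0, 'qpos': array([77.58417866, 18.43708331, -4.0141964 , 83.17608755,  1.29346628,
       78.54019568, -3.25874786]), 'joint_velocities': array([-0.01346006, -0.06864901, -0.04857128,  0.05148814, -0.07457207,
       -0.03739998,  0.00290114]), 'effort': array([ 3.74094925e-04, -4.91282523e+01, -4.03197370e-01, -3.12528276e+01,
       -6.37278683e-02,  4.34586941e-02,  1.87533419e-04]), 'tool_pos': array([ 0.14850701, -0.63223275,  0.22147333]), 'tool_rot': array([ 1.79995261e+02,  1.08213734e-01, -7.67747283e+01]), 'force': array([-0.32542776, -0.03354819, -0.14014284]), 'wrist_torque': array([ 0.0098676 , -0.04847561,  0.04315398]), 'grip_width': 0.087202344782505}
scene {'fx': 484.74450237725864, 'fy': 484.74450237725864, 'cx': 318.8934219160356, 'cy': 237.68073184871844, 'R': array([[-0.82366464,  0.56691397,  0.01360596],
       [ 0.45346302,  0.6728605 , -0.58449126],
       [-0.34051117, -0.47525499, -0.81128592]]), 't': array([ 0.48457688, -0.23996507,  1.097224  ])}
side {'fx': 476.2164355741502, 'fy': 476.2164355741502, 'cx': 318.0938102284233, 'cy': 236.97132128888825, 'R': array([[ 0.97564839, -0.21890371, -0.01383439],
       [-0.16779804, -0.70427668, -0.68981024],
       [ 0.14125879,  0.67533363, -0.72385802]]), 't': array([-0.59321326,  0.18579045,  0.71378381])}
{'fx': 386.00910783841266, 'fy': 386.00910783841266, 'cx': 318.00058632775654, 'cy': 242.67917842338034, 'R': array([[ 2.28099149e-01, -9.73637461e-01, -9.33701427e-04],
       [-9.27249061e-01, -2.17523777e-01,  3.04782848e-01],
       [-2.96951101e-01, -6.86549346e-02, -9.52421411e-01]]), 't': array([-0.64997218, -0.03579624,  0.3925388 ])}
```

View pics/scene0.png

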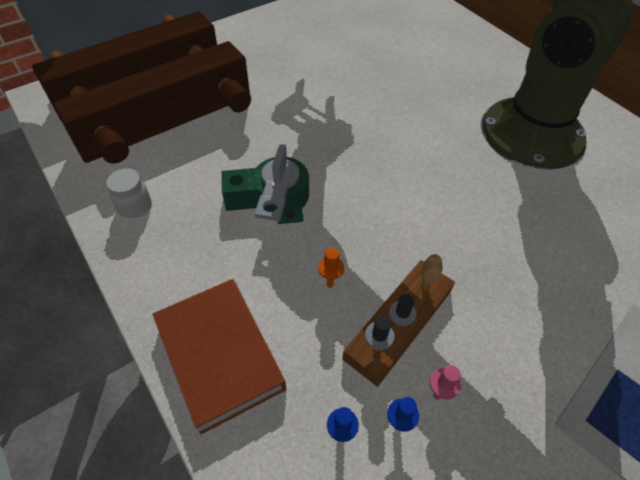

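View pics/side0.png

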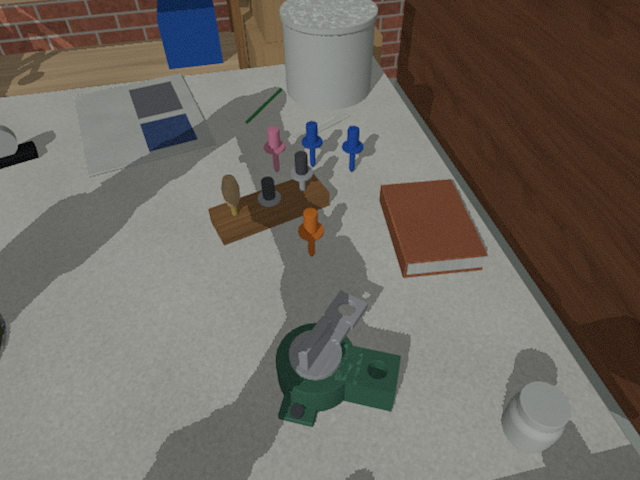

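The scene view shows the swivel at about (280,185). The base-arm hole is at (237,181) and the ear hole near (270,208). The long pin is at the rack's end: (381,330) in the scene view, (301,160) in the side view, with its shank visible. Next I'll enlarge both views.

```bash
cat > h.py <<'E'
from cell import env
import numpy as np, cv2
from scipy.spatial.transform import Rotation as Ro
def ray(n,u,v,p=None):
    p=p or env.camera_params(n); R=np.array(p["R"]);t=np.array(p["t"])
    d=R.T@np.array([(u-p["cx"])/p["fx"],(v-p["cy"])/p["fy"],1]); return -R.T@t,d
def plane(n,u,v,z,p=None):
    c,d=ray(n,u,v,p); return c+d*(z-c[2])/d[2]
def tri(a,b):
    (c1,d1),(c2,d2)=ray(*a),ray(*b)
    s=np.linalg.lstsq(np.c_[d1,-d2],c2-c1,rcond=None)[0]
    p,q=c1+s[0]*d1,c2+s[1]*d2; return (p+q)/2,np.linalg.norm(p-q)
def proj(p,X):
    x=np.array(p["R"])@np.array(X)+p["t"]; return p["fx"]*x[0]/x[2]+p["cx"],p["fy"]*x[1]/x[2]+p["cy"]
E
python3 - <<'E'
from h import *
a=cv2.imread("pics/scene0.png")[130:240,205:325];b=cv2.imread("pics/side0.png")[280:430,265:415]
c=np.hstack([cv2.resize(a,(400,367),interpolation=2),cv2.resize(b,(367,367),interpolation=2)])
cv2.imwrite("pics/c1.png",np.clip(c*1.6,0,255).astype('uint8'))
print("pin top",tri(("scene",381,325),("side",301,155)))
print("basehole",plane("scene",237,181,.055),plane("side",377,372,.055))
E
```

```text
pin top (array([0.62811182, 0.21475262, 0.11251564]), np.float64(0.004409965321321341))
basehole [ 0.64661029 -0.19186544  0.055     ] [ 0.64446679 -0.19782382  0.055     ]
```

View pics/c1.png

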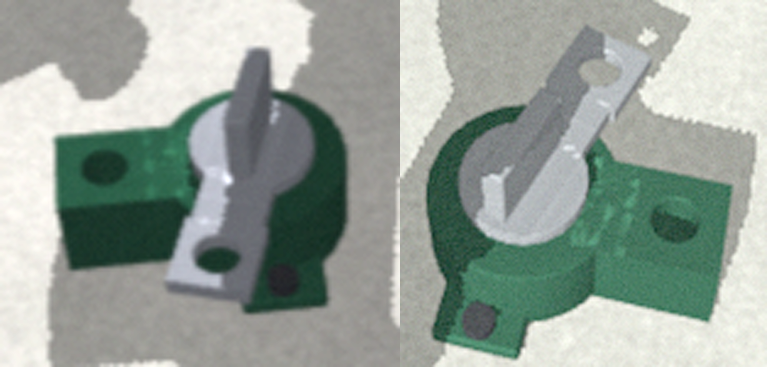

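The crop shows the ear hole at scene (270.4,208) and side (347.1,308.2), and the base hole at scene (236.2,180.1) and side (377.4,370.3). The collar disc centre is at about scene (280.3,173.8) and side (315.3,354.8).

```bash
python3 - <<'E'
from h import *
S=dict(base=((236.2,180.1),(377.4,370.3),.055),ear=((270.4,208),(347.1,308.2),.066),ax=((280.3,173.8),(315.3,354.8),.066),)
P={}
for k,(a,b,z) in S.items():
    p,q=plane("scene",*a,z),plane("side",*b,z); P[k]=(p+q)/2; print(k,p,q,tri(("scene",*a),("side",*b)))
for k in("base","ear"):
    d=P[k]-P["ax"]; print(k,np.hypot(*d[:2]),np.degrees(np.arctan2(d[1],d[0])))
E
```

```text
base [ 0.64675334 -0.19474324  0.055     ] [ 0.64572592 -0.19559297  0.055     ] (array([ 0.64619947, -0.19531657,  0.05420092]), np.float64(0.0006165752309524689))
ear [ 0.63231584 -0.0915108   0.066     ] [ 0.63014183 -0.09736127  0.066     ] (array([ 0.63091178, -0.09456532,  0.06190883]), np.float64(0.00021471978259518488))
ax [ 0.57328175 -0.15278481  0.066     ] [ 0.56909442 -0.16056165  0.066     ] (array([ 0.57015005, -0.15749001,  0.06015588]), np.float64(0.0009700967871927729))
base 0.08434803141487866 -27.153854072397095
ear 0.08647751392008256 46.02907749650212
```

```bash
cat >> h.py <<'E'
def go(x,y,z,yaw,n=None,step=.038,turn=6.5):
    "print tool-frame rows taking the tool from here to a tool-down pose (mod 180 not applied)"
    o=env.get_obs(); p=o["tool_pos"]; R=Ro.from_euler("xyz",o["tool_rot"],degrees=True)
    T=Ro.from_euler("xyz",[180,0,yaw],degrees=True); v=(R.inv()*T).as_rotvec(degrees=True)
    D=np.array([x,y,z])-p; n=n or int(max(np.ceil(abs(D).max()/step),np.ceil(np.linalg.norm(D)/.0415),np.ceil(abs(v).max()/turn),1))
    print("n",n,"t",o["time_s"],"rotvec total",v.round(2),"per row",(v/n).round(2))
    for i in range(n):
        Ri=R*Ro.from_rotvec(v*i/n,degrees=True); print((Ri.inv().apply(D/n)).round(4).tolist())
E
python3 - <<'E'
from h import *
p=env.camera_params("wrist"); c=-p["R"].T@p["t"]; o=env.get_obs(); R=Ro.from_euler("xyz",o["tool_rot"],degrees=True)
print("cam in tool",R.inv().apply(c-o["tool_pos"]), "axis in tool",R.inv().apply(p["R"][2]))
go(.571,-.157,.20,-44)
E
```

```text
cam in tool [ 0.00058364 -0.08511994 -0.16246356] axis in tool [3.13473957e-04 3.04704750e-01 9.52446805e-01]
n 16 t 0.15 rotvec total [-2.000e-02  9.000e-02 -3.277e+01] per row [-0.    0.01 -2.05]
[-0.0229, -0.0325, 0.0014]
[-0.0217, -0.0333, 0.0014]
[-0.0205, -0.0341, 0.0014]
[-0.0193, -0.0348, 0.0014]
[-0.018, -0.0354, 0.0014]
[-0.0167, -0.036, 0.0014]
[-0.0154, -0.0366, 0.0014]
[-0.0141, -0.0372, 0.0014]
[-0.0128, -0.0376, 0.0014]
[-0.0114, -0.0381, 0.0014]
[-0.0101, -0.0385, 0.0014]
[-0.0087, -0.0388, 0.0014]
[-0.0073, -0.0391, 0.0014]
[-0.0059, -0.0393, 0.0014]
[-0.0045, -0.0395, 0.0014]
[-0.0031, -0.0396, 0.0014]
```

Call:
carry_out --plan '[{"grip": 0, "dp": [-0.023, -0.0325, 0.0014], "rotation": [0, 0, -2.05]}, {"grip": 0, "dp": [-0.0217, -0.0333, 0.0014], "rotation": [0, 0, -2.05]}, {"grip": 0, "dp": [-0.0205, -0.0341, 0.0014], "rotation": [0, 0, -2.05]}, {"grip": 0, "dp": [-0.0193, -0.0348, 0.0014], "rotation": [0, 0, -2.05]}, {"grip": 0, "dp": [-0.018, -0.0354, 0.0014], "rotation": [0, 0, -2.05]}, {"grip": 0, "dp": [-0.0167, -0.036, 0.0014], "rotation": [0, 0, -2.05]}, {"grip": 0, "dp": [-0.0154, -0.0366, 0.0014], "rotation": [0, 0, -2.05]}, {"grip": 0, "dp": [-0.0141, -0.037, 0.0014], "rotation": [0, 0, -2.05]}]'

```text
time_s: 0.82
tool_pos: [0.3556, -0.3931, 0.2046]
tool_rot: [179.6, 0.3, -61.0]
force: [0.8, -0.6, -0.7]
grip_width: 0.0872
```

```bash
python3 -c "
from h import *
go(.571,-.157,.20,-44)"
```

```text
n 8 t 0.8167 rotvec total [  0.37   0.34 -16.95] per row [ 0.05  0.04 -2.12]
[-0.0127, -0.0379, 0.0004]
[-0.0113, -0.0383, 0.0004]
[-0.0099, -0.0387, 0.0004]
[-0.0085, -0.039, 0.0004]
[-0.007, -0.0393, 0.0005]
[-0.0055, -0.0396, 0.0005]
[-0.0041, -0.0397, 0.0005]
[-0.0026, -0.0399, 0.0005]
```

Call:
carry_out --plan '[{"grip": 0, "dp": [-0.0127, -0.0379, 0], "rotation": [0, 0, -2.1]}, {"grip": 0, "dp": [-0.0113, -0.0383, 0], "rotation": [0, 0, -2.1]}, {"grip": 0, "dp": [-0.01, -0.0387, 0], "rotation": [0, 0, -2.1]}, {"grip": 0, "dp": [-0.0085, -0.039, 0], "rotation": [0, 0, -2.1]}, {"grip": 0, "dp": [-0.007, -0.0393, 0], "rotation": [0, 0, -2.1]}, {"grip": 0, "dp": [-0.0055, -0.0396, 0], "rotation": [0, 0, -2.1]}, {"grip": 0, "dp": [-0.004, -0.0397, 0], "rotation": [0.4, 0.3, -2.1]}, {"grip": 0, "dp": [-0.0026, -0.0399, 0], "rotation": [0, 0, -2.1]}]'

```text
time_s: 1.48
tool_pos: [0.5755, -0.143, 0.2019]
tool_rot: [180.0, 0.0, -43.4]
force: [0.9, -0.3, -0.3]
grip_width: 0.0872
```

```bash
python3 - <<'E'
from h import *
o=env.get_obs();print(o["tool_pos"],o["tool_rot"])
p=env.camera_params("wrist"); im=env.read_camera("wrist"); cv2.imwrite("pics/w1.png",im[:,:,::-1])
import pickle; pickle.dump(p,open("w1.pkl","wb"))
E
```

```text
[ 0.57546826 -0.14299926  0.20188127] [ 1.79955131e+02  4.78856834e-02 -4.34004036e+01]
```

View pics/w1.png

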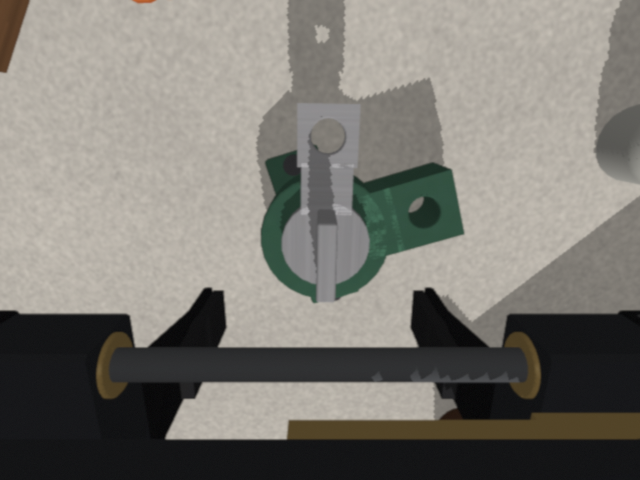

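The wrist view shows the collar disc centre at about (325,243), the ear hole at (327,135) and the base hole at (424,210). The bar runs vertically at column 326.

```bash
python3 - <<'E'
from h import *
import pickle; p=pickle.load(open("w1.pkl","rb"))
ax=plane(0,325,243,.066,p);ear=plane(0,327,135,.066,p);b=plane(0,424.5,210,.055,p); top=plane(0,327,217,.111,p),plane(0,326,300,.111,p)
print(ax,ear,b,top)
for q in(ear,b): d=q-ax; print(np.hypot(*d[:2]),np.degrees(np.arctan2(d[1],d[0])))
d=top[0]-top[1];print(np.degrees(np.arctan2(d[1],d[0])))
go(.571,-.157,.076,-43)
E
```

```text
[ 0.57253207 -0.1556642   0.066     ] [ 0.63138814 -0.09499767  0.066     ] [ 0.64885367 -0.19369632  0.055     ] (array([ 0.59545846, -0.13202859,  0.111     ]), array([ 0.55278009, -0.1766846 ,  0.111     ]))
0.08452493924511341 45.86781654133542
0.08527267778437914 -26.4877192290327
46.297213029575744
n 4 t 1.5333 rotvec total [-0.46  0.13  0.33] per row [-0.11  0.03  0.08]
[0.0024, 0.0064, 0.0314]
[0.0024, 0.0063, 0.0314]
[0.0024, 0.0062, 0.0315]
[0.0024, 0.0062, 0.0315]
```

Call:
carry_out --plan '[{"grip": 0, "dp": [0.005, 0.012, 0.01], "rotation": [-0.3, 0, 0.6]}, {"grip": 0, "dp": [0.005, 0.012, 0.025], "rotation": [0, 0, 0.6]}, {"grip": 0, "dp": [0, 0, 0.03], "rotation": [0, 0, 0]}, {"grip": 0, "dp": [0, 0, 0.03], "rotation": [0, 0, 0]}, {"grip": 0, "dp": [0, 0, 0.018], "rotation": [0, 0, 0]}]'

```text
time_s: 1.95
tool_pos: [0.5767, -0.1537, 0.0881]
tool_rot: [-179.6, -0.3, -43.4]
force: [0.6, 0.5, -0.1]
grip_width: 0.0872
```

```bash
python3 -c "
from h import *
go(.572,-.156,.076,-44)"
```

```text
n 1 t 1.95 rotvec total [-0.44 -0.31  0.63] per row [-0.44 -0.31  0.63]
[-0.0019, 0.005, 0.012]
```

Call:
carry_out --plan '[{"grip": 0, "dp": [-0.002, 0.005, 0.012], "rotation": [-0.4, -0.3, 0.6]}, {"grip": 0, "dp": [0, 0, 0], "rotation": [0, 0, 0]}]'

```text
time_s: 2.12
tool_pos: [0.5661, -0.1581, 0.0694]
tool_rot: [179.7, 0.5, -44.2]
force: [-0.6, -0.7, 0.2]
grip_width: 0.0873
```

```bash
python3 -c "
from h import *
go(.572,-.156,.076,-44)"
```

```text
n 1 t 2.1167 rotvec total [ 0.33  0.5  -0.23] per row [ 0.33  0.5  -0.23]
[0.0027, -0.0056, -0.0066]
```

Call:
carry_out --plan '[{"grip": 0, "dp": [0.0027, -0.0056, -0.0066], "rotation": [0.3, 0.5, 0]}, {"grip": 0, "dp": [0, 0, 0], "rotation": [0, 0, 0]}]'

```text
time_s: 2.28
tool_pos: [0.5712, -0.1575, 0.0761]
tool_rot: [179.9, 0.0, -44.4]
force: [0.5, 0.5, 0.5]
grip_width: 0.0871
```

```bash
python3 -c "
from h import *
go(.572,-.156,.076,-44)"
```

```text
n 1 t 2.2833 rotvec total [ 0.08  0.04 -0.39] per row [ 0.08  0.04 -0.39]
[-0.0005, -0.0016, 0.0001]
```

Call:
carry_out --plan '[{"grip": 1, "dp": [0, -0.001, 0], "rotation": [0, 0, -0.3]}, {"grip": 1, "dp": [0, 0, 0], "rotation": [0, 0, 0]}, {"grip": 1, "dp": [0, 0, 0], "rotation": [0, 0, 0]}, {"grip": 1, "dp": [0, 0, 0], "rotation": [0, 0, 0]}, {"grip": 1, "dp": [0, 0, 0], "rotation": [0, 0, 0]}, {"grip": 1, "dp": [0, 0, 0], "rotation": [0, 0, 0]}]' --force 25

```text
time_s: 2.78
tool_pos: [0.5764, -0.1579, 0.0829]
tool_rot: [-179.8, -0.6, -44.1]
force: [0.0, 0.1, 0.2]
grip_width: 0.0552
```

Call:
carry_out --plan '[{"grip": 1, "dp": [-0.003, 0, 0.006], "rotation": [0, 0.4, 0]}, {"grip": 1, "dp": [0, 0, 0], "rotation": [0, 0, 0]}, {"grip": 1, "dp": [0, 0, 0], "rotation": [0, 0, 0]}]'

```text
time_s: 3.03
tool_pos: [0.5742, -0.1555, 0.0765]
tool_rot: [-179.8, -1.0, -44.1]
force: [-0.0, -0.3, -0.9]
grip_width: 0.0351
```

```bash
python3 -c "
from h import *
o=env.get_obs();print(o['tool_pos'],o['joint_velocities'])
go(.572,-.156,.076,-44)"
```

```text
[ 0.57424738 -0.1554991   0.07647727] [-0.31494099  0.04425581 -0.21922509  1.73789385 -0.10230455 -0.22937489
 -0.2506181 ]
n 1 t 3.0333 rotvec total [-0.18 -1.03 -0.06] per row [-0.18 -1.03 -0.06]
[-0.0013, 0.0019, 0.0004]
```

Call:
carry_out --plan '[{"grip": 1, "dp": [0, 0, 0], "rotation": [0, -0.8, 0]}, {"grip": 1, "dp": [0, 0, 0], "rotation": [0, 0, 0]}, {"grip": 1, "dp": [0, 0, 0], "rotation": [0, 0, 0]}, {"grip": 1, "dp": [0, 0, 0], "rotation": [0, 0, 0]}]'

```text
time_s: 3.37
tool_pos: [0.5728, -0.1542, 0.0758]
tool_rot: [-179.9, 0.1, -44.0]
force: [-1.4, 0.9, 1.8]
grip_width: 0.0138
```

```bash
python3 -c "
from h import *
o=env.get_obs();print(o['tool_pos'],o['force'],o['grip_width'])
go(.572,-.156,.076,-116.6)"
```

```text
[ 0.5727545  -0.15417439  0.07578869] [-1.40871823  0.85667262  1.8140456 ] 0.013786426224040476
n 12 t 3.3667 rotvec total [-4.000e-02  1.500e-01  7.257e+01] per row [-0.    0.01  6.05]
[0.0001, 0.0002, -0.0]
[0.0001, 0.0001, -0.0]
[0.0001, 0.0001, -0.0]
[0.0001, 0.0001, -0.0]
[0.0001, 0.0001, -0.0]
[0.0001, 0.0001, -0.0]
[0.0001, 0.0001, -0.0]
[0.0001, 0.0001, -0.0]
[0.0002, 0.0001, -0.0]
[0.0002, 0.0, -0.0]
[0.0002, 0.0, -0.0]
[0.0002, 0.0, -0.0]
```

Call:
carry_out --plan '[{"grip": 1, "dp": [0, 0, 0], "rotation": [0, 0, 5]}, {"grip": 1, "dp": [0, 0, 0], "rotation": [0, 0, 5]}, {"grip": 1, "dp": [0, 0, 0], "rotation": [0, 0, 5]}, {"grip": 1, "dp": [0, 0, 0], "rotation": [0, 0, 5]}]'

```text
time_s: 3.7
tool_pos: [0.5733, -0.1549, 0.0758]
tool_rot: [-179.9, 0.1, -64.8]
force: [-0.0, 0.8, -0.2]
grip_width: 0.0141
```

```bash
python3 -c "
from h import *
o=env.get_obs();print(o['tool_pos'],o['force'],o['wrist_torque'],o['grip_width'])
go(.5725,-.155,.076,-116.6)"
```

```text
[ 0.5732911  -0.15494758  0.07578665] [-0.03773563  0.76278136 -0.21077046] [-0.01782453 -0.00711769  0.08418659] 0.01406313241702378
n 8 t 3.7 rotvec total [-0.07  0.12 51.84] per row [-0.01  0.01  6.48]
[-0.0, 0.0001, -0.0]
[-0.0, 0.0001, -0.0]
[-0.0, 0.0001, -0.0]
[-0.0, 0.0001, -0.0]
[0.0, 0.0001, -0.0]
[0.0, 0.0001, -0.0]
[0.0, 0.0001, -0.0]
[0.0, 0.0001, -0.0]
```

Gripped and turning well; forces are low.

Call:
carry_out --plan '[{"grip": 1, "dp": [0, 0, 0], "rotation": [0, 0, 6.5]}, {"grip": 1, "dp": [0, 0, 0], "rotation": [0, 0, 6.5]}, {"grip": 1, "dp": [0, 0, 0], "rotation": [0, 0, 6.5]}, {"grip": 1, "dp": [0, 0, 0], "rotation": [0, 0, 6.5]}, {"grip": 1, "dp": [0, 0, 0], "rotation": [0, 0, 6.5]}, {"grip": 1, "dp": [0, 0, 0], "rotation": [0, 0, 6.5]}, {"grip": 1, "dp": [0, 0, 0], "rotation": [0, 0, 6]}, {"grip": 1, "dp": [0, 0, 0], "rotation": [0, 0, 4]}]'

```text
time_s: 4.37
tool_pos: [0.5733, -0.1573, 0.0758]
tool_rot: [-179.9, -0.0, -116.3]
force: [-1.1, -0.1, 0.6]
grip_width: 0.0135
```

```bash
python3 -c "
from h import *
o=env.get_obs();print(o['tool_pos'],o['force'],o['wrist_torque'],o['grip_width'])
go(.5725,-.155,.076,-116.6)"
```

```text
[ 0.57325933 -0.15726471  0.07581355] [-1.06838057 -0.13510367  0.62589356] [0.17560757 0.18398555 0.0878844 ] 0.013471255744735953
n 1 t 4.3667 rotvec total [-0.06 -0.02  0.33] per row [-0.06 -0.02  0.33]
[-0.0017, 0.0017, -0.0002]
```

Call:
carry_out --plan '[{"grip": 1, "dp": [0, 0, 0], "rotation": [0, 0, 0]}, {"grip": 1, "dp": [0, 0, 0], "rotation": [0, 0, 0]}]'

```text
time_s: 4.53
tool_pos: [0.5732, -0.1573, 0.0758]
tool_rot: [-179.9, -0.0, -116.3]
force: [-0.3, 0.8, 0.3]
grip_width: 0.0136
```

```bash
python3 - <<'E'
from h import *
import pickle
o=env.get_obs();print(o["tool_pos"],o["tool_rot"])
p=env.camera_params("wrist"); im=env.read_camera("wrist"); pickle.dump(p,open("w2.pkl","wb"))
cv2.imwrite("pics/w2.png",im[:,:,::-1])
s=env.read_camera("side")[280:430,265:415]
im=im.copy(); im[330:480,0:150]=s
cv2.imwrite("pics/w2m.png",np.clip(im[:,:,::-1]*1.4,0,255).astype('uint8'))
E
```

```text
[ 0.57323539 -0.15729522  0.07579001] [-1.79940606e+02 -2.73892786e-02 -1.16298908e+02]
```

View pics/w2m.png

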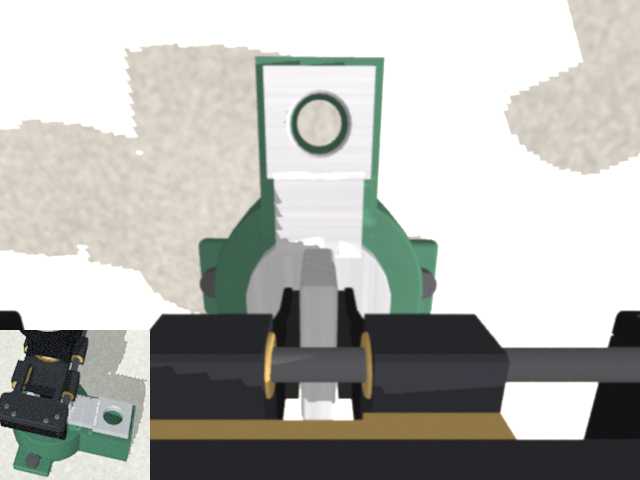

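The collar is aligned: the ear hole at (320,123) is concentric with the green hole below, and the ear's edges (264 to 377) sit centred in the base arm's (259 to 381). I'll release the bar and lift.

Call:
carry_out --plan '[{"grip": 0, "dp": [0, 0, 0], "rotation": [0, 0, 0]}, {"grip": 0, "dp": [0, 0, 0], "rotation": [0, 0, 0]}, {"grip": 0, "dp": [0, 0, 0], "rotation": [0, 0, 0]}, {"grip": 0, "dp": [0, 0, -0.005], "rotation": [0, 0, 0]}, {"grip": 0, "dp": [0, 0, -0.03], "rotation": [0, 0, 0]}, {"grip": 0, "dp": [0, 0, -0.04], "rotation": [0, 0, 0]}, {"grip": 0, "dp": [0, 0, -0.04], "rotation": [0, 0, 0]}, {"grip": 0, "dp": [0, 0, -0.02], "rotation": [0, 0, 0]}]'

```text
time_s: 5.3
tool_pos: [0.569, -0.1567, 0.2093]
tool_rot: [179.3, -0.1, -116.0]
force: [1.1, 0.7, 0.3]
grip_width: 0.0594
```

```bash
python3 - <<'E'
from h import *
import pickle; p=pickle.load(open("w2.pkl","rb"))
print("hole",plane(0,320,123,.066,p))
# rack/pins: flange centres & grip tops
im=cv2.imread("pics/scene0.png")[230:400,330:470]; s=cv2.imread("pics/side0.png")[140:250,200:340]
c=np.hstack([cv2.resize(im,(400,486),interpolation=2),cv2.resize(s,(400,314),interpolation=2)[:314] if 0 else cv2.copyMakeBorder(cv2.resize(s,(400,314),interpolation=2),0,172,0,0,0)])
cv2.imwrite("pics/c2.png",np.clip(c*1.8,0,255).astype('uint8'))
E
```

```text
hole [ 0.64802678 -0.19520469  0.066     ]
```

View pics/c2.png

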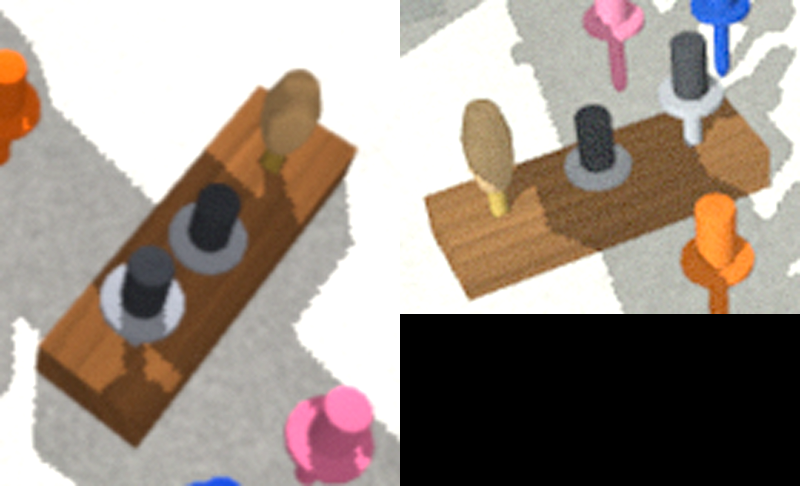

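The crop shows the long pin at the rack's near end. Its grip top is at scene (382.9,321.7) and side (301.2,154.4), with the shank visible. The short pin's grip top is at scene (407.4,297.2) and side (267.9,179.6).

```bash
python3 - <<'E'
from h import *
a,ea=tri(("scene",382.9,321.7),("side",301.2,154.4)); b,eb=tri(("scene",407.4,297.2),("side",267.9,179.6))
print(a,ea,b,eb,np.linalg.norm((a-b)[:2]),np.degrees(np.arctan2(*(b-a)[1::-1])))
th=np.degrees(np.arctan2(*(b-a)[1::-1])); print("yaw options",th+90,th-90)
print(env.get_obs()["qpos"])
go(a[0],a[1],.21,th-90)
E
```

```text
[0.6262253  0.21287428 0.11624668] 0.00026978975455188835 [0.55854908 0.1926122  0.08744304] 0.002200828418226743 0.07064433441212327 -163.3324437727615
yaw options -73.33244377276151 -253.3324437727615
[  29.86690794   13.17251552  -19.89147671   91.86879178    4.50143828
   76.48096918 -106.64544238]
n 22 t 5.3 rotvec total [  0.18  -0.91 137.34] per row [ 0.01 -0.04  6.24]
[-0.0162, 0.005, -0.0]
[-0.0156, 0.0068, 0.0]
[-0.0148, 0.0084, 0.0]
[-0.0138, 0.01, 0.0]
[-0.0126, 0.0114, 0.0]
[-0.0113, 0.0127, 0.0]
[-0.0098, 0.0139, 0.0]
[-0.0083, 0.0149, 0.0001]
[-0.0066, 0.0157, 0.0001]
[-0.0049, 0.0163, 0.0001]
[-0.0031, 0.0167, 0.0001]
[-0.0012, 0.017, 0.0001]
[0.0006, 0.017, 0.0001]
[0.0025, 0.0168, 0.0]
[0.0043, 0.0165, 0.0]
[0.006, 0.0159, 0.0]
[0.0077, 0.0151, 0.0]
[0.0093, 0.0142, 0.0]
[0.0108, 0.0131, 0.0]
[0.0122, 0.0119, 0.0]
[0.0134, 0.0105, -0.0]
[0.0145, 0.0089, -0.0]
```

```bash
python3 -c "
from h import *
go(.626,.213,.21,-73.3,n=12)"
```

```text
n 12 t 5.3 rotvec total [  0.72   0.15 -42.69] per row [ 0.06  0.01 -3.56]
[-0.0298, 0.0092, -0.0]
[-0.0303, 0.0074, -0.0]
[-0.0307, 0.0055, -0.0]
[-0.031, 0.0036, -0.0]
[-0.0311, 0.0016, -0.0001]
[-0.0312, -0.0003, -0.0001]
[-0.0311, -0.0022, -0.0001]
[-0.0309, -0.0042, -0.0001]
[-0.0306, -0.0061, -0.0001]
[-0.0301, -0.008, -0.0001]
[-0.0296, -0.0098, -0.0001]
[-0.0289, -0.0116, -0.0001]
```

Call:
carry_out --plan '[{"grip": 0, "dp": [-0.03, 0.009, 0], "rotation": [0.3, 0, -3.5]}, {"grip": 0, "dp": [-0.03, 0.0074, 0], "rotation": [0.3, 0, -3.5]}, {"grip": 0, "dp": [-0.03, 0.0055, 0], "rotation": [0, 0, -3.5]}, {"grip": 0, "dp": [-0.031, 0.0036, 0], "rotation": [0, 0, -3.5]}, {"grip": 0, "dp": [-0.031, 0.0016, 0], "rotation": [0, 0, -3.5]}, {"grip": 0, "dp": [-0.031, 0, 0], "rotation": [0, 0, -3.5]}, {"grip": 0, "dp": [-0.031, -0.002, 0], "rotation": [0, 0, -3.5]}, {"grip": 0, "dp": [-0.031, -0.004, 0], "rotation": [0, 0, -3.5]}]'

```text
time_s: 5.97
tool_pos: [0.6096, 0.0926, 0.2172]
tool_rot: [-179.3, -0.6, -87.0]
force: [1.5, -0.2, 0.8]
grip_width: 0.0868
```

```bash
python3 -c "
from h import *
go(.626,.213,.20,-73.3)"
```

```text
n 4 t 5.9667 rotvec total [ -0.63  -0.73 -13.7 ] per row [-0.16 -0.18 -3.42]
[-0.0299, -0.0056, 0.004]
[-0.0295, -0.0074, 0.0041]
[-0.029, -0.0092, 0.0042]
[-0.0284, -0.0109, 0.0042]
```

Call:
carry_out --plan '[{"grip": 0, "dp": [-0.03, -0.0056, 0.004], "rotation": [-0.3, -0.3, -3.4]}, {"grip": 0, "dp": [-0.0295, -0.0074, 0.004], "rotation": [-0.3, -0.3, -3.4]}, {"grip": 0, "dp": [-0.029, -0.0092, 0.004], "rotation": [0, 0, -3.4]}, {"grip": 0, "dp": [-0.02, -0.008, 0.004], "rotation": [0, 0, -3.4]}, {"grip": 0, "dp": [0, 0, 0], "rotation": [0, 0, 0]}]'

```text
time_s: 6.38
tool_pos: [0.6185, 0.2271, 0.1988]
tool_rot: [180.0, 0.4, -71.1]
force: [-1.2, -0.1, 0.3]
grip_width: 0.0868
```

```bash
python3 - <<'E'
from h import *
import pickle
go(.626,.213,.20,-73.3)
p=env.camera_params("wrist"); im=env.read_camera("wrist"); pickle.dump(p,open("w3.pkl","wb"))
cv2.imwrite("pics/w3.png",im[:,:,::-1])
E
```

```text
n 1 t 6.3833 rotvec total [0.01 0.37 2.17] per row [0.01 0.37 2.17]
[0.0157, -0.0025, -0.0013]
```

View pics/w3.png

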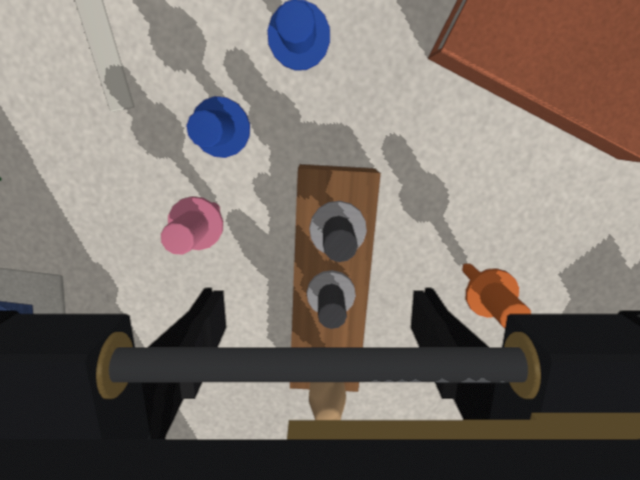

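The wrist view shows the long pin's grip top at (341,246) and its flange centre at about (338,229). The short pin's top is at (332,317). The orange look-alike is at (495,295), outside the fingers' path to the pin.

```bash
python3 - <<'E'
from h import *
import pickle; p=pickle.load(open("w3.pkl","rb"))
print(plane(0,341,246,.116,p),plane(0,338,229,.075,p),plane(0,332,317,.084,p))
print("orange head",plane(0,512,310,.08,p),plane(0,178,238,.08,p))
go(.626,.213,.20,-73.3)
E
```

```text
[0.62761885 0.21372516 0.116     ] [0.62780258 0.2140296  0.075     ] [0.55938244 0.19502912 0.084     ]
orange head [0.61066988 0.0588663  0.08      ] [0.58271813 0.32789113 0.08      ]
n 1 t 6.4333 rotvec total [0.03 0.3  2.  ] per row [0.03 0.3  2.  ]
[0.0141, -0.0031, -0.0009]
```

Call:
carry_out --plan '[{"grip": 0, "dp": [0.007, -0.0025, 0.01], "rotation": [0, 0.2, 1]}, {"grip": 0, "dp": [0.007, -0.0022, 0.02], "rotation": [0, 0, 1]}, {"grip": 0, "dp": [0, 0, 0.02], "rotation": [0, 0, 0]}, {"grip": 0, "dp": [0, 0, 0], "rotation": [0, 0, 0]}]'

```text
time_s: 6.77
tool_pos: [0.6285, 0.2099, 0.1466]
tool_rot: [-180.0, -0.2, -73.6]
force: [-1.5, -0.4, -0.8]
grip_width: 0.087
```

```bash
python3 -c "
from h import *
go(.6275,.2135,.077,-73.3)"
```

```text
n 2 t 6.7667 rotvec total [-0.04 -0.16 -0.35] per row [-0.02 -0.08 -0.17]
[-0.002, 0.0, 0.0348]
[-0.0019, -0.0, 0.0348]
```

Call:
carry_out --plan '[{"grip": 0, "dp": [-0.002, 0, 0.025], "rotation": [0, 0, -0.3]}, {"grip": 0, "dp": [-0.001, 0, 0.025], "rotation": [0, 0, 0]}, {"grip": 0, "dp": [0, 0, 0.012], "rotation": [0, 0, 0]}, {"grip": 0, "dp": [0, 0, 0], "rotation": [0, 0, 0]}]'

```text
time_s: 7.1
tool_pos: [0.6307, 0.2044, 0.0838]
tool_rot: [-179.9, -0.5, -74.0]
force: [-1.0, -0.3, -0.2]
grip_width: 0.0872
```

```bash
python3 -c "
from h import *
go(.6275,.2135,.077,-73.3)"
```

```text
n 1 t 7.1 rotvec total [-0.13 -0.48 -0.71] per row [-0.13 -0.48 -0.71]
[-0.0096, 0.0006, 0.0068]
```

Call:
carry_out --plan '[{"grip": 0, "dp": [-0.0096, 0, 0.007], "rotation": [0, -0.4, -0.7]}, {"grip": 0, "dp": [0, 0, 0], "rotation": [0, 0, 0]}, {"grip": 0, "dp": [0, 0, 0], "rotation": [0, 0, 0]}]'

```text
time_s: 7.35
tool_pos: [0.6297, 0.2124, 0.0787]
tool_rot: [-179.7, -0.1, -73.5]
force: [0.2, -0.4, 0.0]
grip_width: 0.0869
```

```bash
python3 -c "
from h import *
o=env.get_obs();print(o['tool_pos'],o['joint_velocities'].round(1))
go(.6275,.2135,.077,-73.3)"
```

```text
[0.62968475 0.21241565 0.07866496] [-0.4 -0.1 -0.9  0.1 -1.   0.   0.1]
n 1 t 7.35 rotvec total [-0.26 -0.11 -0.15] per row [-0.26 -0.11 -0.15]
[-0.0017, 0.0018, 0.0017]
```

Call:
carry_out --plan '[{"grip": 1, "dp": [-0.0015, 0.0015, 0.0015], "rotation": [-0.2, 0, 0]}, {"grip": 1, "dp": [0, 0, 0], "rotation": [0, 0, 0]}, {"grip": 1, "dp": [0, 0, 0], "rotation": [0, 0, 0]}, {"grip": 1, "dp": [0, 0, 0], "rotation": [0, 0, 0]}, {"grip": 1, "dp": [0, 0, 0], "rotation": [0, 0, 0]}]' --force 30

```text
time_s: 7.77
tool_pos: [0.6298, 0.2153, 0.0816]
tool_rot: [-179.6, -0.1, -73.4]
force: [-0.3, 0.5, -0.4]
grip_width: 0.0614
```

```bash
python3 -c "
from h import *
go(.6275,.2135,.077,-73.3)"
```

```text
n 1 t 7.7667 rotvec total [-0.43 -0.1  -0.11] per row [-0.43 -0.1  -0.11]
[0.0011, 0.0028, 0.0045]
```

Call:
carry_out --plan '[{"grip": 1, "dp": [0.001, 0.002, 0.004], "rotation": [-0.4, 0, 0]}, {"grip": 1, "dp": [0, 0, 0], "rotation": [0, 0, 0]}, {"grip": 1, "dp": [0, 0, 0], "rotation": [0, 0, 0]}]'

```text
time_s: 8.02
tool_pos: [0.6284, 0.2137, 0.0778]
tool_rot: [-180.0, -0.1, -73.4]
force: [-0.7, 0.0, 0.2]
grip_width: 0.0418
```

```bash
python3 -c "
from h import *
go(.6275,.2135,.077,-73.3)"
```

```text
n 1 t 8.0167 rotvec total [-0.05 -0.11 -0.11] per row [-0.05 -0.11 -0.11]
[-0.0001, 0.0009, 0.0008]
```

Call:
carry_out --plan '[{"grip": 1, "dp": [0, 0.001, 0.001], "rotation": [0, 0, 0]}, {"grip": 1, "dp": [0, 0, 0], "rotation": [0, 0, 0]}, {"grip": 1, "dp": [0, 0, 0], "rotation": [0, 0, 0]}, {"grip": 1, "dp": [0, 0, 0], "rotation": [0, 0, 0]}]'

```text
time_s: 8.35
tool_pos: [0.6276, 0.2143, 0.0772]
tool_rot: [-179.9, -0.0, -73.4]
force: [0.9, -0.0, -0.0]
grip_width: 0.0232
```

```bash
python3 -c "
from h import *
o=env.get_obs();print(o['force'],o['wrist_torque'],o['grip_width'])
go(.6275,.2135,.077,-73.3)"
```

```text
[ 0.87153839 -0.00103685 -0.02601339] [ 0.00124486 -0.02763128 -0.02116595] 0.023241680076004485
n 1 t 8.35 rotvec total [-0.1  -0.04 -0.1 ] per row [-0.1  -0.04 -0.1 ]
[0.0007, 0.0003, 0.0002]
```

Gripped, with the opening at 23.2 mm. Lifting straight up.

Call:
carry_out --plan '[{"grip": 1, "dp": [0, 0, -0.008], "rotation": [0, 0, 0]}, {"grip": 1, "dp": [0, 0, -0.015], "rotation": [0, 0, 0]}, {"grip": 1, "dp": [0, 0, -0.02], "rotation": [0, 0, 0]}, {"grip": 1, "dp": [0, 0, -0.025], "rotation": [0, 0, 0]}, {"grip": 1, "dp": [0, 0, -0.025], "rotation": [0, 0, 0]}, {"grip": 1, "dp": [0, 0, -0.02], "rotation": [0, 0, 0]}, {"grip": 1, "dp": [0, 0, -0.01], "rotation": [0, 0, 0]}]'

```text
time_s: 8.93
tool_pos: [0.6235, 0.2116, 0.2034]
tool_rot: [179.4, -0.1, -73.4]
force: [0.2, 1.0, -1.7]
grip_width: 0.0232
```

```bash
python3 -c "
from h import *
o=env.get_obs();print(o['force'],o['wrist_torque'],o['grip_width'])
go(.648,-.195,.20,-116.7)"
```

```text
[ 0.21523118  1.02890151 -1.73159609] [ 0.0455364 -0.0264829 -0.0216875] 0.02316094823651105
n 11 t 8.9333 rotvec total [ 0.55 -0.32 43.32] per row [ 0.05 -0.03  3.94]
[0.0361, 0.0084, 0.0005]
[0.0366, 0.0059, 0.0004]
[0.0369, 0.0034, 0.0004]
[0.037, 0.0009, 0.0004]
[0.037, -0.0017, 0.0004]
[0.0368, -0.0042, 0.0004]
[0.0364, -0.0067, 0.0003]
[0.0359, -0.0092, 0.0003]
[0.0352, -0.0117, 0.0003]
[0.0343, -0.014, 0.0003]
[0.0332, -0.0164, 0.0003]
```

Call:
carry_out --plan '[{"grip": 1, "dp": [0.02, 0.005, 0], "rotation": [0.3, 0, 2]}, {"grip": 1, "dp": [0.034, 0.006, 0], "rotation": [0.3, 0, 3.9]}, {"grip": 1, "dp": [0.037, 0.004, 0], "rotation": [0, 0, 3.9]}, {"grip": 1, "dp": [0.037, 0.002, 0], "rotation": [0, 0, 3.9]}, {"grip": 1, "dp": [0.037, -0.001, 0], "rotation": [0, 0, 3.9]}, {"grip": 1, "dp": [0.037, -0.003, 0], "rotation": [0, 0, 3.9]}, {"grip": 1, "dp": [0.036, -0.006, 0], "rotation": [0, 0, 3.9]}, {"grip": 1, "dp": [0.036, -0.008, 0], "rotation": [0, 0, 3.9]}]'

```text
time_s: 9.6
tool_pos: [0.6401, -0.0573, 0.2105]
tool_rot: [-179.9, 0.5, -102.5]
force: [1.1, 0.1, -2.6]
grip_width: 0.0231
```

```bash
python3 -c "
from h import *
o=env.get_obs();print(o['tool_pos'],o['force'],o['wrist_torque'],o['grip_width'])
go(.648,-.195,.18,-116.7,n=5)"
```

```text
[ 0.64011444 -0.05733917  0.2104965 ] [ 1.12379998  0.06221769 -2.63039038] [ 0.04242946 -0.03755177  0.01746181] 0.023106877545783878
n 5 t 9.6 rotvec total [-0.02  0.54 14.2 ] per row [-0.    0.11  2.84]
[0.0266, -0.0075, 0.0059]
[0.0262, -0.0088, 0.0059]
[0.0257, -0.0101, 0.006]
[0.0252, -0.0113, 0.006]
[0.0246, -0.0126, 0.0061]
```

Call:
carry_out --plan '[{"grip": 1, "dp": [0.0266, -0.0075, 0.002], "rotation": [0, 0.3, 2.8]}, {"grip": 1, "dp": [0.026, -0.009, 0.006], "rotation": [0, 0.2, 2.8]}, {"grip": 1, "dp": [0.026, -0.01, 0.006], "rotation": [0, 0, 2.8]}, {"grip": 1, "dp": [0.024, -0.011, 0.006], "rotation": [0, 0, 2.8]}, {"grip": 1, "dp": [0.015, -0.008, 0.005], "rotation": [0, 0, 2.8]}, {"grip": 1, "dp": [0, 0, 0], "rotation": [0, 0, 0]}, {"grip": 1, "dp": [0, 0, 0], "rotation": [0, 0, 0]}]'

```text
time_s: 10.18
tool_pos: [0.644, -0.2046, 0.1803]
tool_rot: [179.8, -0.3, -118.5]
force: [0.9, 1.1, -2.1]
grip_width: 0.0233
```

```bash
python3 -c "
from h import *
o=env.get_obs();print(o['tool_pos'],o['joint_velocities'].round(1))
go(.648,-.195,.155,-116.7)"
```

```text
[ 0.64396978 -0.20455186  0.18033547] [ 1.2  1.7  1.  -0.2  0.7 -0.2 -1. ]
n 1 t 10.1833 rotvec total [ 0.17 -0.31 -1.85] per row [ 0.17 -0.31 -1.85]
[-0.0105, 0.001, 0.0253]
```

Call:
carry_out --plan '[{"grip": 1, "dp": [-0.006, 0.001, 0.012], "rotation": [0.1, -0.3, -1]}, {"grip": 1, "dp": [-0.0045, 0, 0.01], "rotation": [0, 0, -0.8]}, {"grip": 1, "dp": [0, 0, 0], "rotation": [0, 0, 0]}, {"grip": 1, "dp": [0, 0, 0], "rotation": [0, 0, 0]}]'

```text
time_s: 10.52
tool_pos: [0.6493, -0.1891, 0.1566]
tool_rot: [179.8, 0.2, -116.4]
force: [0.5, 0.5, -2.3]
grip_width: 0.0232
```

```bash
python3 - <<'E'
from h import *
import pickle
o=env.get_obs();print(o['tool_pos'],o['tool_rot'],o['joint_velocities'].round(1))
go(.648,-.195,.155,-116.7)
p=env.camera_params("wrist"); w=env.read_camera("wrist"); pickle.dump(p,open("w4.pkl","wb"))
a=env.read_camera("scene"); b=env.read_camera("side")
for n,i in zip("wab",(w,a,b)): cv2.imwrite(f"pics/4{n}.png",i[:,:,::-1])
top=cv2.resize(w[:300],(640,300)); 
bot=np.hstack([cv2.resize(a[120:240,200:328],(320,300),interpolation=2),cv2.resize(b[300:420,320:448],(320,300),interpolation=2)])
cv2.imwrite("pics/m4.png",np.clip(np.vstack([top,bot])[:,:,::-1]*1.4,0,255).astype('uint8'))
E
```

```text
[ 0.64926244 -0.18906767  0.15657348] [ 179.78326469    0.20230616 -116.36927256] [-1.2  0.6 -1.   1.  -0.5 -0.3 -0. ]
n 1 t 10.5167 rotvec total [0.22 0.2  0.33] per row [0.22 0.2  0.33]
[0.0059, -0.0015, 0.0015]
```

View pics/m4.png

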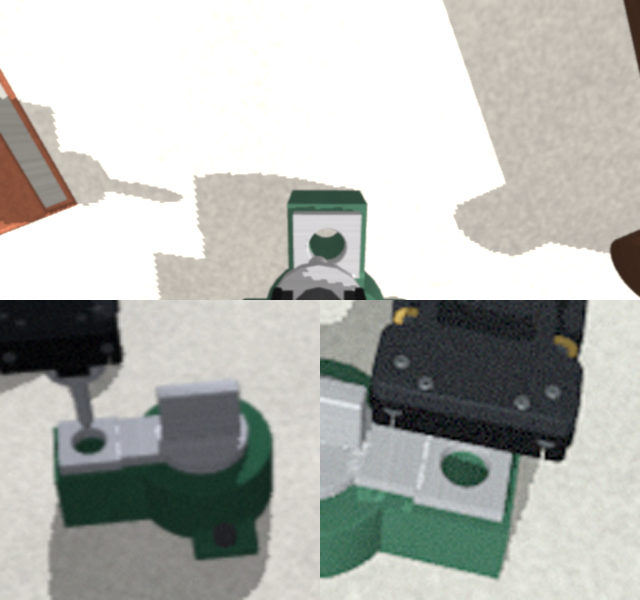

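The montage shows the pin hanging straight just above the ear, with the ear hole still over the base hole. The tip is at scene (234.4,170.4); the ear hole is at scene (235.6,176.4), side (378,367.2) and about (327,245) in the wrist view.

```bash
python3 - <<'E'
from h import *
import pickle; p=pickle.load(open("w4.pkl","rb"))
print("tip",plane("scene",234.4,170.4,.0895)); print("hole",plane("scene",235.6,176.4,.066),plane("side",378,367.2,.066),plane(0,327,245,.066,p),tri(("scene",235.6,176.4),("side",378,367.2)))
go(.648,-.195,.155,-116.7)
E
```

```text
tip [ 0.64960768 -0.18752291  0.0895    ]
hole [ 0.64688191 -0.19401715  0.066     ] [ 0.64524705 -0.19693205  0.066     ] [ 0.64883647 -0.19534594  0.066     ] (array([ 0.6459468 , -0.19590302,  0.06379252]), np.float64(0.0003733709487929593))
n 1 t 10.6667 rotvec total [0.14 0.19 0.28] per row [0.14 0.19 0.28]
[0.0052, -0.001, 0.0023]
```

Call:
carry_out --plan '[{"grip": 1, "dp": [0.005, -0.001, 0.004], "rotation": [0.1, 0.2, 0.3]}, {"grip": 1, "dp": [0, 0, 0], "rotation": [0, 0, 0]}, {"grip": 1, "dp": [0, 0, 0], "rotation": [0, 0, 0]}]'

```text
time_s: 10.92
tool_pos: [0.6488, -0.1954, 0.1548]
tool_rot: [-179.9, -0.0, -116.7]
force: [0.2, 0.9, -2.0]
grip_width: 0.0235
```

```bash
python3 -c "
from h import *
go(.6475,-.195,.12,-116.7)"
```

```text
n 1 t 10.9167 rotvec total [-0.13 -0.04 -0.04] per row [-0.13 -0.04 -0.04]
[0.0002, 0.0015, 0.0348]
```

Call:
carry_out --plan '[{"grip": 1, "dp": [0, 0.001, 0.008], "rotation": [0, 0, 0]}, {"grip": 1, "dp": [0, 0, 0.008], "rotation": [0, 0, 0]}, {"grip": 1, "dp": [0, 0, 0.004], "rotation": [0, 0, 0]}, {"grip": 1, "dp": [0, 0, 0], "rotation": [0, 0, 0]}]'

```text
time_s: 11.25
tool_pos: [0.6478, -0.196, 0.1334]
tool_rot: [-179.8, -0.1, -116.8]
force: [-0.3, 0.5, -2.6]
grip_width: 0.0233
```

```bash
python3 -c "
from h import *
go(.6475,-.195,.10,-116.7)"
```

```text
n 1 t 11.25 rotvec total [-0.2  -0.06 -0.12] per row [-0.2  -0.06 -0.12]
[-0.0008, 0.0008, 0.0334]
```

Call:
carry_out --plan '[{"grip": 1, "dp": [-0.001, 0.001, 0.008], "rotation": [-0.2, 0, 0]}, {"grip": 1, "dp": [0, 0, 0.01], "rotation": [0, 0, 0]}, {"grip": 1, "dp": [0, 0, 0.008], "rotation": [0, 0, 0]}, {"grip": 1, "dp": [0, 0, 0.002], "rotation": [0, 0, 0]}]'

```text
time_s: 11.58
tool_pos: [0.6471, -0.1944, 0.1022]
tool_rot: [179.9, -0.1, -116.8]
force: [-0.6, 0.8, -2.3]
grip_width: 0.0234
```

```bash
python3 -c "
from h import *
go(.6475,-.195,.08,-116.7)"
```

```text
n 1 t 11.5833 rotvec total [ 0.05 -0.05 -0.13] per row [ 0.05 -0.05 -0.13]
[0.0003, -0.0006, 0.0222]
```

Call:
carry_out --plan '[{"grip": 1, "dp": [0, 0, 0.008], "rotation": [0, 0, 0]}, {"grip": 1, "dp": [0, 0, 0.008], "rotation": [0, 0, 0]}, {"grip": 1, "dp": [0, 0, 0.004], "rotation": [0, 0, 0]}, {"grip": 1, "dp": [0, 0, 0], "rotation": [0, 0, 0]}]'

```text
time_s: 11.92
tool_pos: [0.6463, -0.1941, 0.0782]
tool_rot: [179.8, -0.1, -116.8]
force: [-0.9, -0.2, -1.9]
grip_width: 0.0235
```

```bash
python3 -c "
from h import *
go(.6475,-.195,.073,-116.7)"
```

```text
n 1 t 11.9167 rotvec total [ 0.19 -0.07 -0.12] per row [ 0.19 -0.07 -0.12]
[0.0002, -0.0015, 0.0052]
```

Call:
carry_out --plan '[{"grip": 1, "dp": [0, -0.001, 0.003], "rotation": [0.2, 0, 0]}, {"grip": 1, "dp": [0, 0, 0.002], "rotation": [0, 0, 0]}, {"grip": 1, "dp": [0, 0, 0], "rotation": [0, 0, 0]}]'

```text
time_s: 12.17
tool_pos: [0.6477, -0.1947, 0.0734]
tool_rot: [-179.9, -0.1, -116.8]
force: [-0.3, -0.2, -2.3]
grip_width: 0.0236
```

Call:
carry_out --plan '[{"grip": 1, "dp": [0, 0, 0.0015], "rotation": [0, 0, 0]}, {"grip": 1, "dp": [0, 0, 0.001], "rotation": [0, 0, 0]}, {"grip": 1, "dp": [0, 0, 0.001], "rotation": [0, 0, 0]}]'

```text
time_s: 12.42
tool_pos: [0.6485, -0.1946, 0.0732]
tool_rot: [-179.8, -0.1, -116.8]
force: [-3.6, 1.2, 3.5]
grip_width: 0.0234
```

Contact at z = 0.0732, as expected: Fz went from about -2.3 to +3.5 N. Releasing.

Call:
carry_out --plan '[{"grip": 0, "dp": [0, 0, 0], "rotation": [0, 0, 0]}, {"grip": 0, "dp": [0, 0, 0], "rotation": [0, 0, 0]}, {"grip": 0, "dp": [0, 0, -0.001], "rotation": [0, 0, 0]}, {"grip": 0, "dp": [0, 0, -0.001], "rotation": [0, 0, 0]}]'

```text
time_s: 12.75
tool_pos: [0.6502, -0.1952, 0.0762]
tool_rot: [-179.6, -0.0, -116.8]
force: [0.0, 0.5, -0.4]
grip_width: 0.0423
```

```bash
python3 -c "
from h import *
go(.6475,-.195,.073,-116.7)"
```

```text
n 1 t 12.75 rotvec total [-0.45 -0.01 -0.12] per row [-0.45 -0.01 -0.12]
[0.0011, 0.0025, 0.0032]
```

Call:
carry_out --plan '[{"grip": 0, "dp": [0, 0.001, -0.001], "rotation": [-0.3, 0, 0]}, {"grip": 0, "dp": [0, 0, -0.005], "rotation": [0, 0, 0]}, {"grip": 0, "dp": [0, 0, -0.02], "rotation": [0, 0, 0]}, {"grip": 0, "dp": [0, 0, -0.035], "rotation": [0, 0, 0]}, {"grip": 0, "dp": [0, 0, -0.04], "rotation": [0, 0, 0]}, {"grip": 0, "dp": [0, 0, -0.04], "rotation": [0, 0, 0]}, {"grip": 0, "dp": [0, 0, -0.02], "rotation": [0, 0, 0]}, {"grip": 0, "dp": [0, 0, 0], "rotation": [0, 0, 0]}]'

```text
time_s: 13.42
tool_pos: [0.6474, -0.1943, 0.2427]
tool_rot: [179.8, -0.0, -116.8]
force: [0.3, 0.1, -0.5]
grip_width: 0.0857
```

Call:
carry_out --plan '[{"grip": 0, "dp": [0, 0.03, 0], "rotation": [0, 0, 0]}, {"grip": 0, "dp": [0, 0.03, 0], "rotation": [0, 0, 0]}, {"grip": 0, "dp": [0, 0.02, 0], "rotation": [0, 0, 0]}, {"grip": 0, "dp": [0, 0, 0], "rotation": [0, 0, 0]}, {"grip": 0, "dp": [0, 0, 0], "rotation": [0, 0, 0]}]'

```text
time_s: 13.83
tool_pos: [0.5746, -0.1575, 0.2424]
tool_rot: [179.9, 0.0, -116.9]
force: [-0.0, 0.1, -0.1]
grip_width: 0.0873
```

```bash
python3 - <<'E'
from h import *
w=env.read_camera("wrist"); a=env.read_camera("scene"); b=env.read_camera("side")
print(env.get_obs()["tool_pos"])
bot=np.hstack([cv2.resize(a[100:250,170:330],(320,300),interpolation=2),cv2.resize(b[280:430,280:440],(320,300),interpolation=2)])
cv2.imwrite("pics/m5.png",np.clip(np.vstack([w[:300],bot])[:,:,::-1]*1.4,0,255).astype('uint8'))
E
```

```text
[ 0.5756005  -0.1578142   0.24216224]
```

View pics/m5.png

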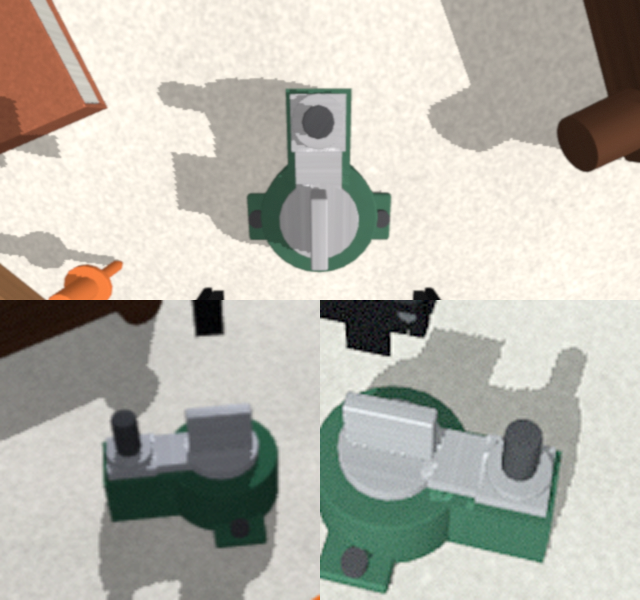

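All three views show the pin upright with its flange flat on the ear, the collar still aligned and the gripper clear. Handing in.

```bash
python3 -c "
from h import *
print(env.sign_off(), env.get_obs()['time_s'])"
```

```text
the job is handed in; nothing more can be done
the job is handed in; nothing more can be done
```

The swivel is locked and the job is handed in, at about 14 s of the 54 s allowed. I turned the collar about 72° clockwise until the ear's hole stood over the base's hole. I then took the long-shanked pin from the rack, passed it down through both holes until its flange touched the ear, and let go.

- **Alignment:** after the turn, the wrist view showed the ear hole and base hole concentric, with the ear centred on the base arm.
- **Seating:** contact came at tool height 0.0732 m against 0.073 m expected, and the vertical force rose only to about 3.5 N.
- **Final check:** all three cameras showed the pin upright with its flange flat on the ear. The collar was still aligned and the gripper was open and well clear.
- **Disagreements:** position estimates from different cameras differed by about 2 to 4 mm at the holes (up to about 9 mm at the turning axis), and the arm drifted a few millimetres during pauses. I corrected the drift as I went, and the 7 mm of clearance around the pin covered the rest. No check failed.

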